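Seat the gap spacer plates in the rheometer's slotted block

ROBOT

A 6-joint arm with a two-finger parallel gripper is mounted at the origin on the work surface. World frame = base frame: x ahead of the robot, y to its left, z up, the work surface at z = 0. Lengths are in m, angles in degrees, forces in N, time in s.
With the tool pointing down it reaches from about 0.3 to 0.75 m from the base axis. Payload 8.5 kg.
Tool frame: the origin (TCP) lies at the very end of the fingers, on their centre line; the grasp point (between the pads) lies 19 mm behind it; z points along the fingers, y is the line along which they close (so a half turn about z gives the same grasp; the last joint's range is limited). The gripper opens to 85 mm and grips with 20 to 120 N. Pads are 22 mm wide; open, the fingers measure 114 mm over their backs; the gripper's body (76 mm by 85 mm) begins 54 mm behind the grasp point. The pads swing forward as they close: fully open they stand 13 mm farther back than shut.
Start: joints at [-80.919, 21.807, 74.336, -0, 83.858, -12.336], TCP at [0.201, -0.512, 0.231] pointing down, gripper open.
Joint ranges: [-178.18, 178.18], [-50.72, 133.34], [12.68, 142.11], [-81.47, 261.47], [9.98, 163.14], [-165.26, 165.26]. Speed limits (degrees/s): [136.94, 136.94, 180, 180, 180, 180].

INTERFACE

Orientations are given as a 3x3 rotation matrix whose columns are the frame's x, y, z axes.
In Python, from rig import * gives the robot as it stands. The module is installed in compiled form; this text tells all that it offers.
- The arm moves only by the shell command python3 -m pendant 'ROWS' [OPENING] [FORCE]. ROWS is JSON, a list of rows, each a list of 2 entries, a list of its own where there are three numbers: the shift along the tool's x, y, z as a fraction of full scale, then the turn, a rotation vector about the tool's x, y, z as a fraction of full scale. A call has 1 to 8 rows; each row shifts and turns the commanded pose from where the row before left it, along the tool's axes as they then stand; what a row does not reach is not made up. Full scale, the value 1, is 40 mm for a shift and 5 degrees for a turn. A row lasts 1/8 s, in which the tool goes at most 62.5 mm and 10.7 degrees, less where a joint would pass 70% of its speed; a pose out of reach is approached as far as the arm can. A call with a number of a shift or a turn outside -1 to 1 is refused whole. A call with a gripper value outside its range is refused whole. OPENING is the opening, from 0 (shut) to 1 (fully open), set as the call begins (- or left out, the last holds). The fingers move at their own pace and stop on an object; FORCE is the grip in N (left out, the last holds). Time passes only in rows, so rows that do not move let the fingers close. It gives the time, the measured TCP pose, the force, the opening and the grip force at its end, in the units of the state.
- observe(): the state, without advancing time (a new reading comes with each control period).
- get_image(name): name is "scene" or "side" or "wrist"; returns a dict with "img" (420x560x3 uint8, blue, green, red), "range_z" (420x560 float32, m along the optical axis (not along the pixel's ray), 0 where there is no reading), "camera_matrix" (3x3 intrinsics, pixels), "eye" and "rotation" of the camera in the world. Camera axes: x right, y down, z forward; pixel columns grow to the right and rows downward; lengths in m; the calibration is good to about 2 mm. The wrist camera is an equidistant fisheye: a pixel r from the principal point sees the ray r / f radians off the axis. A picture is of the moment at which its call begins.
- close_job(): hands the job in; it is judged then, once.
Trained networks look in the newest picture that a camera, given by its name, has taken for a name from the list of things; names that differ only in an ending like _2 or _b are one class to them, and where a whole thing is asked for, a point or a joint stands for the part that bears it (a point fixed in the world has none). Each returns a list of dicts, best first, with "conf" (0 to 1); they miss things now and then, are a little off and sometimes report something else, mostly with a low value. They report only what shows in the picture. A call takes as long as a camera call. They do not tell look-alikes from the thing itself.
- regions_of(camera, query): "mask" (420x560 bool, what is visible of it).
- landmark_of(camera, query): "point" ([x, y, z] in m, in world coordinates, good to about 4 mm: a listed point, or the origin of a listed thing).
The state is a dict: "time_s": time; "q": joint angles; "qvel": joint speeds; "joint_efforts": joint torques, N m; "position": TCP position; "tool_rot": TCP orientation; "ft_force": force on the tool from outside, world axes, zero at the start; "wrist_torque": the same for the moment, N m; "grip_width": finger opening in m; "gripper_force": force on a finger pad.
Only numpy, scipy, OpenCV 4.12 (cv2) and the standard library are available. Lean on these libraries where they do the work, as an engineer would, in place of code of your own. Each camera call takes 0.05 s, during which the arm holds its last target. There are 200 camera calls.

TASK

Put the two steel spacer plates from the grey stand upright into the aluminium block, each in the slot that fits its thickness: first the thick one in the widest slot, then the thin one in the narrowest. Lower each by feel until it bottoms on the hidden adjustable stop in its slot, press it down firmly there for a moment (about 12 N, never as much as 25 N on the block), and let go. Leave the middle plate and everything else on the table as they are.

Things in the scene. Friction and masses are not known exactly. Their poses are not given: they have to be found in the camera images.
- rack: Fixed aluminium block, 75 mm (its x) by 190 mm (its y) by 50 mm tall; origin at the centre of its underside, on the table. Three upright slots in a row along its y, 66 mm apart, each 43 mm long (along the block's x), with 45 degree lead-in bevels 3 mm wide round the mouth. 25 N or more between a plate and the block at any time is too much.
- slot_thick (a point): Centre of the mouth of the widest slot, 16 mm wide (y), level with the block's top face, 50 mm above the table; axes as the block's. Its stop is a hard face, set beforehand and not measured: the plate's underside stops 40 to 46 mm below the mouth (34 to 40 mm of plate stand out). Feel for it, then press 12 N (at least 8, under 25) for half a second.
- slot_mid (a point): Centre of the mouth of the middle slot, 13 mm wide, which already holds the middle plate; axes as the block's.
- slot_thin (a point): Centre of the mouth of the narrowest slot, 10 mm wide (y), level with the block's top face; axes as the block's. Its stop is a hard face, set beforehand and not measured: the plate's underside stops 40 to 46 mm below the mouth (34 to 40 mm of plate stand out). Feel for it, then press 12 N (at least 8, under 25) for half a second.
- stand: Fixed grey plastic stand, 64 by 150 by 22 mm tall, origin at the centre of its underside, with two loose pockets 16.5 mm wide and 17 mm deep, 84 mm apart along its y; thick and thin plate stand upright in them, either way round, undersides 5 mm above the table.
- thick_center (a point): Centre (half-way up) of the thick steel spacer plate: 40 mm wide (its x), 14 mm thick (its y), 80 mm tall (its z, up), roughly 330 g. Its lowest 3 mm are 1.5 mm slimmer on every side. Goes in the widest slot. It looks the same turned half round.
- thin_center (a point): Centre (half-way up) of the thin steel spacer plate: 40 mm wide (its x), 8 mm thick (its y), 80 mm tall (its z, up), roughly 190 g. Its lowest 3 mm are 1.5 mm slimmer on every side. Goes in the narrowest slot. It looks the same turned half round.
- mid_center (a point): Centre (half-way up) of the middle steel spacer plate: 40 mm wide (its x), 11 mm thick (its y), 80 mm tall (its z, up), roughly 260 g. Its lowest 3 mm are 1.5 mm slimmer on every side. Stands already home in the middle slot, its top 37 mm above the block; leave it there.
- thick: The thick plate again, origin at the centre of its underside; same axes.
- thin: The thin plate again, origin at the centre of its underside; same axes.
- spindle: Bystander: standing steel measuring spindle, 25 mm disc foot, 55 mm tall. Leave it.
- jar: Bystander: small sample jar with white cap, 44 mm across, 50 mm tall. Leave it.
- dish: Bystander: white dish, 84 mm across, 14 mm tall. Leave it.
- solvent: Bystander: amber bottle, 60 mm across, 110 mm tall. Leave it.
- wrench: Bystander: steel wrench, 150 mm long, lying. Leave it.
- spatula: Bystander: spatula, 160 mm long, lying. Leave it.
- bulb: Bystander: black rubber bulb, lying, 24 mm thick. Leave it.
Not all that is in view belongs to the job. Leave any yellow look-alike of the part that bears mid_center alone.

How it is judged:
By the outcome, as a careful person would: the job done as asked, in the order asked, and still so for the second after the job is handed in, with the robot touching nothing.
It also fails if it takes over 72 s, if anything falls off the work surface, if the arm or the gripper's body presses on something with over 40 N, if the wrist force passes 120 N, or if a joint passes its speed limit or range.

## Working session

There is one attempt and no reset: what is moved stays moved. The work goes in short steps, Python scripts to look and compute and a shell command to move; the robot and the scene stay as the last step left them, time stands still between calls to the robot, and variables do not carry over. Pictures are saved under pics/ and viewed, at most 10 in all, crops included, and the job is handed in when it is done.

```bash
mkdir -p pics; cat > h.py <<'E'
from rig import *
import numpy as np, cv2
def cloud(d):
    K=np.array(d["camera_matrix"]);z=d["range_z"];v,u=np.mgrid[:z.shape[0],:z.shape[1]]
    P=np.stack([(u-K[0,2])/K[0,0]*z,(v-K[1,2])/K[1,1]*z,z],-1)
    return P@np.array(d["rotation"]).T+np.array(d["eye"])
E
python3 - <<'E'
from h import *
for c in ("scene","side"):
    d=get_image(c); cv2.imwrite(f"pics/{c}0.png",d["img"]); P=cloud(d)
    K=np.array(d["camera_matrix"]);R=np.array(d["rotation"]);e=np.array(d["eye"])
    print(c,e.round(3))
    for q in ("rack","stand","slot_thick","slot_mid","slot_thin","thick_center","thin_center","mid_center","spindle","jar","solvent","dish"):
        for r in landmark_of(c,q)[:3]:
            p=np.array(r["point"]);x=K@(R.T@(p-e)); print(q,p.round(4),round(r["conf"],2),(x[:2]/x[2]).round())
E
```

```text
scene [0.919 0.624 0.838]
rack [ 0.5832 -0.2028  0.0012] 0.65 [220. 173.]
rack [ 0.5777 -0.1968  0.0436] 0.46 [221. 161.]
stand [0.5715 0.1789 0.0025] 0.56 [312. 275.]
slot_thick [ 0.5946 -0.1373  0.0484] 0.72 [227. 176.]
slot_mid [ 0.5813 -0.1986  0.0506] 0.78 [219. 159.]
slot_mid [0.7502 0.052  0.0017] 0.16 [208. 273.]
slot_thin [ 0.5576 -0.2584  0.0492] 0.98 [217. 143.]
thick_center [0.5597 0.1412 0.0487] 0.9 [307. 247.]
thick_center [7.492e-01 4.860e-02 5.000e-04] 0.41 [208. 272.]
thin_center [0.5839 0.2222 0.044 ] 0.72 [320. 281.]
mid_center [ 0.4554 -0.2644  0.0409] 0.79 [250. 130.]
mid_center [ 0.5805 -0.1973  0.0456] 0.7 [220. 161.]
mid_center [ 0.5843 -0.1971  0.0027] 0.6 [221. 174.]
spindle [ 0.475  -0.0113 -0.0026] 0.45 [298. 202.]
spindle [0.5687 0.1801 0.0034] 0.29 [313. 275.]
jar [ 0.6459 -0.006  -0.0008] 0.71 [237. 235.]
solvent [ 0.7063  0.3372 -0.0014] 0.86 [302. 372.]
solvent [ 0.477  -0.0132 -0.0021] 0.31 [297. 202.]
dish [ 0.7492 -0.1081 -0.0042] 0.68 [177. 227.]
dish [ 0.6487 -0.0074 -0.0025] 0.52 [236. 235.]
side [ 0.388 -0.443  0.661]
rack [ 0.5798 -0.1981  0.0
[... 478 characters left out ...]
hick_center [0.5616 0.1417 0.0472] 0.74 [261. 165.]
thick_center [ 7.211e-01 -2.517e-01  3.000e-04] 0.45 [425. 316.]
thick_center [ 0.7076  0.3339 -0.0008] 0.37 [292. 113.]
thin_center [0.5871 0.2154 0.0449] 0.85 [261. 141.]
thin_center [ 0.7216 -0.2551  0.0011] 0.46 [426. 318.]
mid_center [ 0.4548 -0.2601  0.0392] 0.7 [280. 369.]
mid_center [ 0.58   -0.1972  0.0469] 0.62 [339. 303.]
spindle [ 4.757e-01 -7.300e-03 -3.000e-04] 0.65 [244. 246.]
spindle [ 0.7516  0.0542 -0.0009] 0.57 [358. 186.]
spindle [ 0.561  -0.2597  0.0508] 0.32 [345. 341.]
jar [ 6.515e-01 -7.000e-03 -2.000e-04] 0.59 [328. 220.]
solvent [0.7072 0.3343 0.0009] 0.87 [292. 113.]
dish [ 0.7525 -0.1099 -0.0012] 0.77 [398. 246.]
```

View pics/side0.png

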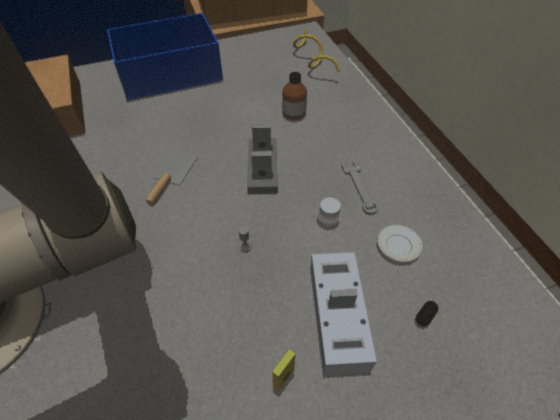

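```bash
python3 - <<'E'
from h import *
def pca(p):
    r=cv2.minAreaRect((p[:,:2]*1000).astype(np.float32)); return np.array(r[0]).round(1),np.array(r[1]).round(1),round(r[2],1),len(p)
for c in ("scene","side"):
    d=get_image(c);P=cloud(d).reshape(-1,3);P=P[(d["range_z"]>0).ravel()]
    def near(x,y,r,z0,z1): return P[(np.hypot(P[:,0]-x,P[:,1]-y)<r)&(P[:,2]>z0)&(P[:,2]<z1)]
    for n,a in dict(rack=(.58,-.197,.115,.047,.053),thick=(.56,.141,.035,.081,.089),thin=(.585,.219,.035,.081,.089),mid=(.58,-.197,.04,.083,.092),stand=(.572,.181,.09,.019,.025)).items():
        p=near(*a)
        if len(p)>3: print(c,n,*pca(p),"z",np.median(p[:,2]).round(4))
    img=d["img"]
    if c=="scene": cv2.imwrite("pics/crop1.png",cv2.resize(img[110:310,170:360],None,fx=3,fy=3,interpolation=cv2.INTER_CUBIC))
E
```

```text
scene rack [ 581.5 -199. ] [194.4  75.2] 73.3 1187 z 0.0505
scene thick [560.6 138.9] [17.  40.7] 73.3 133 z 0.0851
scene thin [587.3 218.8] [10.5 39.9] 70.8 100 z 0.0853
scene mid [ 581.7 -198.1] [17.7 39. ] 73.3 76 z 0.0873
scene stand [574.2 178.6] [151.6  65.2] 71.0 1103 z 0.0226
side rack [ 581.9 -200.5] [191.4  75.8] 73.1 4301 z 0.05
side thick [560.9 137.4] [17.  38.5] 71.8 122 z 0.0849
side thin [587.5 216.2] [11.8 36.5] 72.0 68 z 0.0845
side mid [ 581.4 -200.3] [12.6 39.4] 74.4 194 z 0.0869
side stand [574.5 175.5] [153.9  64. ] 71.1 734 z 0.0219
```

View pics/crop1.png

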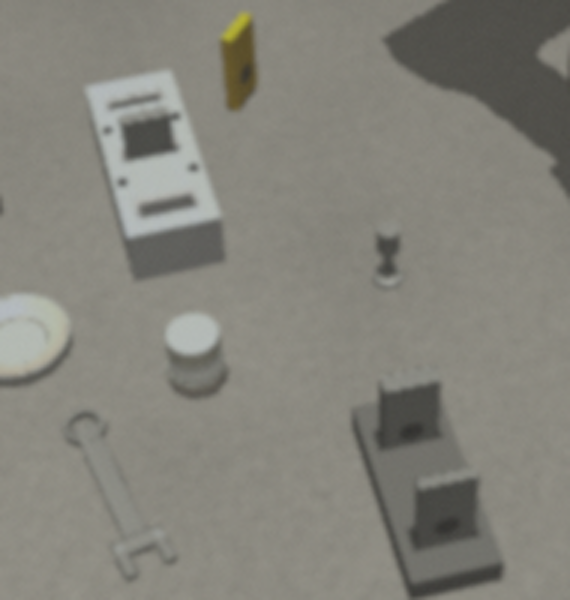

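The side view shows the block (341,312) with the middle plate in it, the wide slot at (335,268) and the narrow slot at (347,343). The stand (262,165) holds one plate at each end. Also visible are the jar, dish, wrench, bulb, spindle, spatula and bottle.

Things that could be taken for a target, by side-view pixel:
- **Thick plate:** stand front plate (261,165), 17 mm measured across.
- **Thin plate:** stand rear plate (261,141), 10.5 mm measured across.
- **Middle plate:** in the block at (342,298), to be left.
- **Yellow look-alike:** (284,370), to be left.

The crop confirms this. The plate at crop (410,410) is the thick one, and the wide slot is at crop (168,205), the end nearer the stand.

```bash
cat >> h.py <<'E'
from scipy.spatial.transform import Rotation as Ro
def go(x,y,z,ang=None):
    "print total shift in tool axes (fractions) and remaining turn so that tool y lies along ang deg (mod 180), tool down"
    s=observe();R=np.array(s["tool_rot"]);p=np.array(s["position"]).ravel()
    if ang is None: T=R
    else:
        best=None
        for a in (ang,ang+180):
            yv=np.array([np.cos(np.radians(a)),np.sin(np.radians(a)),0]);zv=np.array([0,0,-1.])
            M=np.c_[np.cross(yv,zv),yv,zv]; rv=Ro.from_matrix(R.T@M).as_rotvec(degrees=True)
            if best is None or np.linalg.norm(rv)<np.linalg.norm(best[0]): best=(rv,M)
        T=best[1]; print("turn/5:",(best[0]/5).round(3))
    d=np.array([x,y,z])-p
    print("t",s["time_s"],"p",p.round(4),"shift/40 (now axes)",(R.T@d/.04).round(3),"(after turn)",(T.T@d/.04).round(3),"q6",round(s["q"][5],1),"F",np.round(s["ft_force"],1),"w",s["grip_width"])
E
python3 -c "
from h import *
print(np.array(observe()['tool_rot']).round(3))
go(.5607,.138,.231,71.5)"
```

```text
[[ 0.931  0.365 -0.   ]
 [ 0.365 -0.931 -0.   ]
 [-0.     0.    -1.   ]]
turn/5: [0.    0.    7.983]
t 1.4 p [ 0.2008 -0.512   0.2313] shift/40 (now axes) [ 1.4309e+01 -1.1844e+01  8.0000e-03] (after turn) [ 3.3760e+00 -1.8265e+01  8.0000e-03] q6 -12.3 F [-0.1 -0.1  1. ] w 0.08528742424899653
```

```bash
python3 -m pendant '[[[0,0,0],[0,0,1]],[[0,0,0],[0,0,1]],[[0,0,0],[0,0,1]],[[0,0,0],[0,0,1]],[[0,0,0],[0,0,1]],[[0,0,0],[0,0,1]],[[0,0,0],[0,0,1]],[[0,0,0],[0,0,0.98]]]' 1
python3 -m pendant '[[[0.178,-0.961,0],[0,0,0]],[[0.178,-0.961,0],[0,0,0]],[[0.178,-0.961,0],[0,0,0]],[[0.178,-0.961,0],[0,0,0]],[[0.178,-0.961,0],[0,0,0]],[[0.178,-0.961,0],[0,0,0]],[[0.178,-0.961,0],[0,0,0]],[[0.178,-0.961,0],[0,0,0]]]'
python3 -m pendant '[[[0.178,-0.961,0],[0,0,0]],[[0.178,-0.961,0],[0,0,0]],[[0.178,-0.961,0],[0,0,0]],[[0.178,-0.961,0],[0,0,0]],[[0.178,-0.961,0],[0,0,0]],[[0.178,-0.961,0],[0,0,0]],[[0.178,-0.961,0],[0,0,0]],[[0.178,-0.961,0],[0,0,0]]]'
python3 -m pendant '[[[0.178,-0.961,0],[0,0,0]],[[0.178,-0.961,0],[0,0,0]],[[0.178,-0.961,0],[0,0,0]],[[0,0,0],[0,0,0]],[[0,0,0],[0,0,0]]]'
cat >> h.py <<'E'
def wcloud(d):
    K=np.array(d["camera_matrix"]);z=d["range_z"];v,u=np.mgrid[:z.shape[0],:z.shape[1]]
    a=(u-K[0,2])/K[0,0];b=(v-K[1,2])/K[1,1];r=np.hypot(a,b)+1e-9;t=np.tan(np.minimum(r,1.5))
    P=np.stack([a/r*t*z,b/r*t*z,z],-1)
    return P@np.array(d["rotation"]).T+np.array(d["eye"])
def rect(P,x,y,r,z0,z1):
    P=P.reshape(-1,3);p=P[(np.hypot(P[:,0]-x,P[:,1]-y)<r)&(P[:,2]>z0)&(P[:,2]<z1)]
    if len(p)<4: return None
    q=cv2.minAreaRect((p[:,:2]*1000).astype(np.float32)); return np.round(q[0],1),np.round(q[1],1),round(q[2],1),len(p),np.median(p[:,2]).round(4)
E
python3 - <<'E'
from h import *
d=get_image("wrist");cv2.imwrite("pics/w1.png",d["img"]);P=wcloud(d);P[d["range_z"]<=0]=9
print("thick",rect(P,.56,.138,.035,.078,.091));print("thin",rect(P,.587,.217,.035,.078,.091));print("stand",rect(P,.574,.177,.09,.017,.027))
for q in ("thick_center","thin_center","stand"):
    for r in landmark_of("wrist",q)[:2]: print(q,np.round(r["point"],4),r["conf"])
go(.5607,.138,.12,71.5)
E
```

```text
time_s: 2.4
position: [0.2008, -0.512, 0.2313]
tool_rot: [[0.948, -0.32, 0.0], [-0.32, -0.948, 0.0], [-0.0, -0.0, -1.0]]
ft_force: [-0.4, -0.3, -0.1]
grip_width: 0.0853
gripper_force: 0.0
time_s: 3.4
position: [0.3528, -0.2373, 0.2315]
tool_rot: [[0.948, -0.317, 0.0], [-0.317, -0.948, -0.0], [0.0, 0.0, -1.0]]
ft_force: [0.6, -0.9, 0.2]
grip_width: 0.0853
gripper_force: 0.0
time_s: 4.4
position: [0.5044, 0.0364, 0.2314]
tool_rot: [[0.948, -0.317, 0.0], [-0.317, -0.948, -0.0], [0.0, -0.0, -1.0]]
ft_force: [0.9, -1.2, 0.2]
grip_width: 0.0854
gripper_force: 0.0
time_s: 5.03
position: [0.5604, 0.1374, 0.2312]
tool_rot: [[0.948, -0.317, -0.001], [-0.317, -0.948, -0.0], [-0.0, 0.0, -1.0]]
ft_force: [0.1, -0.8, 0.7]
grip_width: 0.0856
gripper_force: 0.0
thick (array([560.9, 138.7]), array([13.9, 40.2]), 71.2, 697, np.float64(0.0851))
thin (array([587.1, 217.6]), array([ 8.1, 40. ]), 71.2, 409, np.float64(0.085))
stand (array([574.5, 177.6]), array([151.,  65.]), 71.0, 5821, np.float64(0.0221))
thin_center [0.5873 0.2187 0.0439] 0.58
stand [0.574  0.1752 0.001 ] 0.79
turn/5: [-0.    -0.003 -0.009]
t 5.225 p [0.5605 0.137  0.2316] shift/40 (now axes) [-0.004 -0.025  2.789] (after turn) [-0.003 -0.025  2.789] q6 110.5 F [0.5 0.6 0.2] w 0.08531094046645922
```

View pics/w1.png

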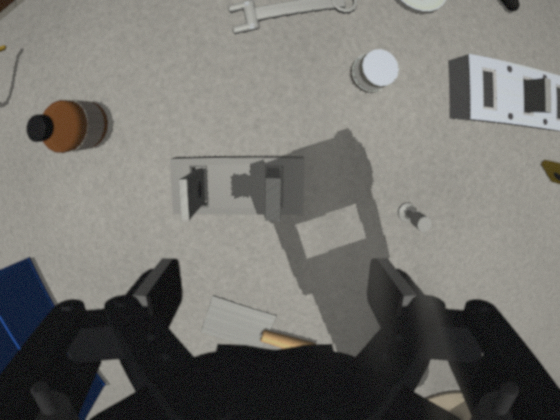

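The wrist view shows the stand at (238,185), with the thick plate at (272,190) and the thin plate at (187,195). Depth gives 13.9 x 40.2 mm and 8.1 x 40.0 mm tops at z = 0.085, which matches the sizes given. Next I go down on the thick plate.

```bash
python3 -m pendant '[[[0,-0.04,0.8],[0,0,0]],[[0,0,0.8],[0,0,0]],[[0,0,0.8],[0,0,0]],[[0,0,0.8],[0,0,0]],[[0,0,0],[0,0,0]]]' 0.5 90
python3 -c "
from h import *
go(.5609,.1387,.058,71.2)"
```

```text
time_s: 5.85
position: [0.5601, 0.1387, 0.1018]
tool_rot: [[0.948, -0.318, -0.004], [-0.318, -0.948, -0.0], [-0.004, 0.002, -1.0]]
ft_force: [-0.5, -0.4, -0.1]
grip_width: 0.0428
gripper_force: 0.0
turn/5: [0.018 0.047 0.055]
t 5.85 p [0.5601 0.1387 0.1018] shift/40 (now axes) [ 0.024 -0.007  1.095] (after turn) [ 0.02  -0.006  1.095] q6 110.7 F [-0.5 -0.4 -0.1] w 0.04276554945304845
```

```bash
python3 -m pendant '[[[0.02,0,0.55],[0,0,0.05]],[[0,0,0.55],[0,0,0]],[[0,0,0],[0,0,0]]]'
python3 -m pendant '[[[0,0,0],[0,0,0]],[[0,0,0],[0,0,0]],[[0,0,0],[0,0,0]],[[0,0,0],[0,0,0]],[[0,0,0],[0,0,0]]]' 0 90
python3 -c "
from h import *
go(.5609,.1387,.058,71.2)"
```

```text
time_s: 6.22
position: [0.5619, 0.1388, 0.0597]
tool_rot: [[0.947, -0.322, -0.001], [-0.322, -0.947, -0.0], [-0.001, 0.0, -1.0]]
ft_force: [0.4, 1.0, 0.8]
grip_width: 0.0427
gripper_force: 0.0
time_s: 6.85
position: [0.5627, 0.1389, 0.0611]
tool_rot: [[0.947, -0.321, 0.003], [-0.321, -0.947, -0.0], [0.003, -0.001, -1.0]]
ft_force: [-1.1, -0.7, 6.7]
grip_width: 0.0124
gripper_force: 88.7
turn/5: [-0.009 -0.033  0.014]
t 6.85 p [0.5627 0.1389 0.0611] shift/40 (now axes) [-0.042  0.021  0.079] (after turn) [-0.041  0.021  0.079] q6 110.9 F [-1.1 -0.7  6.7] w 0.012388074231506433
```

```bash
python3 -m pendant '[[[0,0,-0.3],[0,0,0]],[[0,0,-0.6],[0,0,0]],[[0,0,-0.8],[0,0,0]],[[0,0,-0.8],[0,0,0]],[[0,0,0],[0,0,0]]]'
python3 -c "
from h import *
go(.6008,-.1365,.165,73.2)"
```

```text
time_s: 7.48
position: [0.5628, 0.1392, 0.162]
tool_rot: [[0.947, -0.321, 0.005], [-0.321, -0.947, 0.0], [0.005, -0.002, -1.0]]
ft_force: [0.4, 0.2, -4.2]
grip_width: 0.0122
gripper_force: 88.1
turn/5: [-0.021 -0.056 -0.386]
t 7.475 p [0.5628 0.1392 0.162 ] shift/40 (now axes) [ 3.112  6.222 -0.073] (after turn) [ 2.901  6.323 -0.076] q6 110.9 F [ 0.4  0.2 -4.2] w 0.012176228568740208
```

```bash
python3 -m pendant '[[[0,0,0],[0,-0.05,-0.386]],[[0.41,0.9,0],[0,0,0]],[[0.41,0.9,0],[0,0,0]],[[0.41,0.9,0],[0,0,0]],[[0.41,0.9,0],[0,0,0]],[[0.41,0.9,0],[0,0,0]],[[0.41,0.9,0],[0,0,0]],[[0.41,0.9,0],[0,0,0]]]'
python3 -m pendant '[[[0,0,0],[0,0,0]],[[0,0,0],[0,0,0]],[[0,0,0],[0,0,0]]]'
python3 - <<'E'
from h import *
d=get_image("wrist");cv2.imwrite("pics/w2.png",d["img"]);P=wcloud(d);P[d["range_z"]<=0]=9
np.save("w2.npy",P)
print("rack",rect(P,.5817,-.1997,.115,.046,.054));print("mid",rect(P,.5815,-.199,.03,.080,.092))
p=P.reshape(-1,3);o=observe();print(np.array(o["position"]))
# plate in hand: points in tool frame
R=np.array(o["tool_rot"]);t=(p-np.array(o["position"]))@R
m=(abs(t[:,0])<.035)&(abs(t[:,1])<.02)&(t[:,2]>.005)&(t[:,2]<.08);h=t[m];print(len(h),np.percentile(h,[1,50,99],axis=0).round(4) if len(h) else "")
for q in ("slot_thick","slot_thin","thick_center"):
    for r in landmark_of("wrist",q)[:2]: print(q,np.round(r["point"],4),r["conf"])
go(.6008,-.1365,.115,73.2)
E
```

```text
time_s: 8.48
position: [0.5985, -0.1364, 0.157]
tool_rot: [[0.958, -0.288, -0.007], [-0.288, -0.958, 0.003], [-0.008, -0.001, -1.0]]
ft_force: [-0.2, 0.1, -3.7]
grip_width: 0.0123
gripper_force: 88.2
time_s: 8.85
position: [0.5988, -0.1343, 0.1583]
tool_rot: [[0.958, -0.288, -0.005], [-0.288, -0.958, 0.002], [-0.006, -0.0, -1.0]]
ft_force: [-0.1, -0.0, -3.3]
grip_width: 0.0124
gripper_force: 88.5
rack (array([ 581.3, -199.8]), array([191.2,  75.9]), 73.1, 15384, np.float64(0.0502))
mid (array([ 581.7, -199.1]), array([11.5, 40.7]), 73.2, 915, np.float64(0.087))
[ 0.59886146 -0.1343503   0.15855275]
604 [[ 0.0173 -0.0063  0.0058]
 [ 0.0178  0.0006  0.0245]
 [ 0.0183  0.0073  0.052 ]]
slot_thick [ 0.5979 -0.1353  0.0479] 0.93
slot_thin [ 0.5642 -0.2616  0.0493] 0.64
thick_center [ 0.5984 -0.1381  0.0489] 0.24
thick_center [ 0.5636 -0.2667  0.0468] 0.2
turn/5: [-0.001  0.05   0.01 ]
t 9.05 p [ 0.599  -0.1348  0.1588] shift/40 (now axes) [0.061 0.029 1.096] (after turn) [0.056 0.028 1.096] q6 83.1 F [-0.1 -0.2 -2.4] w 0.012595975080421857
```

View pics/w2.png

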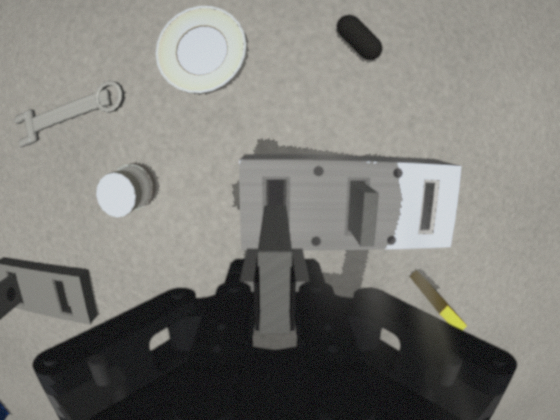

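The wrist view shows the plate held upright between the pads at (275,290), above the wide slot at (276,190). The middle plate is at (365,210), the narrow slot at (430,205) and the yellow look-alike at (440,300). Next I work out the slot centres in the block frame from this depth image.

```bash
python3 - <<'E'
from h import *
P=np.load("w2.npy").reshape(-1,3);c=np.array([.5814,-.1997]);a=np.radians(73.1);Y=np.array([np.cos(a),np.sin(a)]);X=np.array([Y[1],-Y[0]])
x=(P[:,:2]-c)@X;y=(P[:,:2]-c)@Y;z=P[:,2]
top=(z>.047)&(z<.053)&(abs(x)<.05)&(abs(y)<.11)
print("top ext x",np.percentile(x[top],[.5,99.5]).round(4),"y",np.percentile(y[top],[.5,99.5]).round(4))
for s in (.066,-.066):
    b=(abs(x)<.008)&(abs(y-s)<.02)&top; yy=np.sort(y[b]);
    lo=yy[yy<s];hi=yy[yy>s];print("slot",s,"y edges",lo.max().round(4) if len(lo) else None,hi.min().round(4) if len(hi) else None)
    for xs in ((.0,.015),(-.015,0)):
        b=top&(x>xs[0])&(x<xs[1])&(abs(y-s)<.03);yy=y[b]
        g=(y>s-.02)&(y<s+.02)&(x>xs[0])&(x<xs[1])&(z<.046)&(z>-.01)
        print(xs,"deep y",np.percentile(y[g],[2,50,98]).round(4) if g.sum()>5 else None,g.sum())
    b=top&(abs(y-s)<.004);xx=x[b];print("x edges",xx[xx<0].max().round(4) if (xx<0).any() else None,xx[xx>0].min().round(4) if (xx>0).any() else None)
p=np.array(observe()["position"])[:2]-c;print("tcp in rack",p@X,p@Y)
for s in (.066,-.066): print(c+s*Y)
E
```

```text
top ext x [-0.0369  0.0376] y [-0.0936  0.0947]
slot 0.066 y edges 0.0581 0.0749
(0.0, 0.015) deep y [0.0582 0.066  0.0742] 317
(-0.015, 0) deep y [0.0582 0.0659 0.0742] 182
x edges None 0.0215
slot -0.066 y edges -0.0696 -0.0607
(0.0, 0.015) deep y [-0.0714 -0.0706 -0.0698] 150
(-0.015, 0) deep y [-0.0717 -0.0708 -0.07  ] 141
x edges -0.0208 0.0031
tcp in rack -0.0020528215089116904 0.067240664784275
[ 0.60058634 -0.1365503 ]
[ 0.56221366 -0.2628497 ]
```

```bash
python3 -m pendant '[[[0.11,0.01,0],[0,0.05,0.01]],[[0,0,0.4],[0,0,0]],[[0,0,0.4],[0,0,0]],[[0,0,0.3],[0,0,0]],[[0,0,0],[0,0,0]],[[0,0,0],[0,0,0]]]'
cat >> h.py <<'E'
def inrack(off=(-.0020,.0005)):
    s=observe();c=np.array([.5814,-.1997]);a=np.radians(73.1);Y=np.array([np.cos(a),np.sin(a)]);X=np.array([Y[1],-Y[0]])
    R=np.array(s["tool_rot"]);p=np.array(s["position"])+R@np.array([off[0],off[1],.04]);d=p[:2]-c
    print("t",s["time_s"],"tcp z",round(s["position"][2],4),"plate in rack mm",(d@X*1e3).round(2),(d@Y*1e3).round(2),"yaw",np.degrees(np.arctan2(-R[1,1],-R[0,1])).round(2),"tilt zx,zy",R[0,2].round(4),R[1,2].round(4),"F",np.round(s["ft_force"],1),"T",np.round(s["wrist_torque"],2))
E
python3 -c "
from h import *
inrack()"
```

```text
time_s: 9.8
position: [0.6033, -0.1371, 0.1151]
tool_rot: [[0.957, -0.29, 0.001], [-0.29, -0.957, -0.0], [0.001, 0.0, -1.0]]
ft_force: [-0.1, -0.2, -2.9]
grip_width: 0.0121
gripper_force: 88.4
t 9.8 tcp z 0.1151 plate in rack mm 0.83 65.73 yaw 73.15 tilt zx,zy 0.0007 -0.0002 F [-0.1 -0.2 -2.9] T [ 0.   -0.04 -0.05]
```

```bash
python3 -m pendant '[[[-0.01,-0.01,0.08],[0,0,0]],[[0,0,0.08],[0,0,0]],[[0,0,0.08],[0,0,0]],[[0,0,0.04],[0,0,0]],[[0,0,0.04],[0,0,0]],[[0,0,0.04],[0,0,0]]]' | grep -A0 -E 'pos|ft'
python3 -c "
from h import *
inrack()"
```

```text
position: [0.6029, -0.1365, 0.1003]
--
ft_force: [0.0, -0.3, -3.1]
t 10.55 tcp z 0.1003 plate in rack mm 0.16 66.19 yaw 73.15 tilt zx,zy 0.0001 0.0001 F [ 0.  -0.3 -3.1] T [-0.02 -0.01 -0.05]
```

```bash
python3 -m pendant '[[[0,0,0.05],[0,0,0]],[[0,0,0.05],[0,0,0]],[[0,0,0.05],[0,0,0]]]' | grep -A0 -E 'pos|ft'
python3 -m pendant '[[[0,0,0.06],[0,0,0]],[[0,0,0.06],[0,0,0]],[[0,0,0.06],[0,0,0]]]' | grep -A0 -E 'pos|ft'
python3 -c "
from h import *
inrack()"
```

```text
position: [0.6028, -0.1365, 0.0942]
--
ft_force: [0.0, -0.2, -2.5]
position: [0.6028, -0.1365, 0.087]
--
ft_force: [-0.1, -0.8, -2.2]
t 11.3 tcp z 0.087 plate in rack mm 0.09 66.19 yaw 73.15 tilt zx,zy -0.0 0.0001 F [-0.1 -0.8 -2.2] T [ 0.01 -0.02  0.03]
```

```bash
python3 -m pendant '[[[0,0,0.07],[0,0,0]],[[0,0,0.07],[0,0,0]],[[0,0,0.06],[0,0,0]]]' | grep -A0 -E 'pos|ft'
python3 -m pendant '[[[0,0,0.05],[0,0,0]],[[0,0,0.05],[0,0,0]],[[0,0,0.05],[0,0,0]]]' | grep -A0 -E 'pos|ft'
python3 -m pendant '[[[0,0,0.03],[0,0,0]],[[0,0,0.03],[0,0,0]]]' | grep -A0 -E 'pos|ft'
python3 -c "
from h import *
inrack()"
```

```text
position: [0.6028, -0.1365, 0.079]
--
ft_force: [1.2, -1.1, -3.3]
position: [0.6028, -0.1365, 0.0731]
--
ft_force: [0.2, 0.6, -3.0]
position: [0.6028, -0.1365, 0.0707]
--
ft_force: [-0.3, 0.1, -3.2]
t 12.3 tcp z 0.0707 plate in rack mm 0.13 66.2 yaw 73.15 tilt zx,zy 0.0001 0.0001 F [-0.3  0.1 -3.2] T [ 0.    0.01 -0.02]
```

```bash
for i in 1; do python3 -m pendant '[[[0,0,0.025],[0,0,0]],[[0,0,0.025],[0,0,0]]]' | grep -A0 -E 'pos|ft'; done
python3 -m pendant '[[[0,0,0.025],[0,0,0]],[[0,0,0.025],[0,0,0]]]' | grep -A0 -E 'pos|ft'
python3 -m pendant '[[[0,0,0.02],[0,0,0]],[[0,0,0],[0,0,0]]]' | grep -A0 -E 'pos|ft'
```

```text
position: [0.6028, -0.1365, 0.0688]
--
ft_force: [-0.0, -0.2, -2.9]
position: [0.6028, -0.1365, 0.0667]
--
ft_force: [-0.2, -0.1, -2.6]
position: [0.6028, -0.1365, 0.0659]
--
ft_force: [-0.2, 0.0, -2.4]
```

```bash
python3 -m pendant '[[[0,0,0.012],[0,0,0]],[[0,0,0.012],[0,0,0]]]' | grep -A0 -E 'pos|ft'
python3 -m pendant '[[[0,0,0.012],[0,0,0]],[[0,0,0.012],[0,0,0]]]' | grep -A0 -E 'pos|ft'
```

```text
position: [0.6028, -0.1365, 0.065]
--
ft_force: [-0.1, -0.0, -1.5]
position: [0.603, -0.1366, 0.0649]
--
ft_force: [-2.4, 0.7, 7.7]
```

```bash
python3 -m pendant '[[[0,0,0.012],[0,0,0]],[[0,0,0.012],[0,0,0]]]' | grep -A0 -E 'pos|ft'

```

```text
position: [0.6031, -0.1366, 0.0648]
--
ft_force: [-3.6, 2.1, 14.0]
```

```bash
python3 -m pendant '[[[0,0,-0.008],[0,0,0]],[[0,0,0],[0,0,0]],[[0,0,0],[0,0,0]]]' | grep -A0 -E 'pos|ft'
python3 -m pendant '[[[0,0,0],[0,0,0]],[[0,0,0],[0,0,0]],[[0,0,0],[0,0,0]],[[0,0,0],[0,0,0]]]' | grep -A0 -E 'pos|ft'
python3 -c "
from h import *
inrack()"
```

```text
position: [0.603, -0.1366, 0.0649]
--
ft_force: [-3.3, 1.1, 9.1]
position: [0.603, -0.1366, 0.0649]
--
ft_force: [-4.2, 1.2, 9.4]
t 14.675 tcp z 0.0649 plate in rack mm 0.39 66.16 yaw 73.15 tilt zx,zy 0.0013 -0.0006 F [-4.2  1.2  9.4] T [0.27 0.73 0.01]
```

```bash
python3 -m pendant '[[[0,0,-0.015],[0,0,0]],[[0,0,-0.01],[0,0,0]]]' | grep -A0 -E 'pos|ft'
python3 -m pendant '[[[0,0,0],[0,0,0]],[[0,0,0],[0,0,0]],[[0,0,0],[0,0,0]],[[0,0,0],[0,0,0]]]' 0.45
python3 -c "
from h import *
inrack()"
```

```text
position: [0.6029, -0.1366, 0.0649]
--
ft_force: [-2.6, 1.2, 3.3]
time_s: 15.42
position: [0.6028, -0.1365, 0.0643]
tool_rot: [[0.957, -0.29, -0.0], [-0.29, -0.957, 0.0], [-0.0, -0.0, -1.0]]
ft_force: [-0.1, -0.0, -0.4]
grip_width: 0.0385
gripper_force: 0.0
t 15.425 tcp z 0.0643 plate in rack mm 0.14 66.21 yaw 73.15 tilt zx,zy -0.0 0.0001 F [-0.1 -0.  -0.4] T [ 0.02 -0.01 -0.03]
```

```bash
python3 -m pendant '[[[0,0,-0.5],[0,0,0]],[[0,0,-0.9],[0,0,0]],[[0,0,-0.9],[0,0,0]],[[0,0,-0.9],[0,0,0]],[[0,0,0],[0,0,0]],[[0,0,0],[0,0,0]]]' | grep -A0 -E 'pos|ft'
python3 - <<'E'
from h import *
d=get_image("wrist");cv2.imwrite("pics/w3.png",d["img"]);P=wcloud(d);P[d["range_z"]<=0]=9;np.save("w3.npy",P)
print("rack",rect(P,.5817,-.1997,.115,.046,.054));print("mid",rect(P,.5815,-.199,.03,.080,.092));print("thick",rect(P,.6006,-.1365,.03,.080,.097))
go(.5871,.2176,.19,71.2)
E
```

```text
position: [0.6025, -0.1364, 0.1915]
--
ft_force: [-0.9, 0.8, -0.6]
rack (array([ 581.5, -199.6]), array([190.4,  75.8]), 73.0, 12996, np.float64(0.0501))
mid (array([ 582.2, -199.3]), array([11.6, 39.8]), 73.3, 716, np.float64(0.0871))
thick (array([ 600.7, -136.6]), array([14. , 40.6]), 72.7, 892, np.float64(0.0889))
turn/5: [-0.003  0.026  0.389]
t 16.225 p [ 0.6023 -0.1364  0.1911] shift/40 (now axes) [-2.931 -8.358  0.038] (after turn) [-3.212 -8.254  0.028] q6 83.1 F [-0.2  0.1 -0.9] w 0.03824352514963624
```

```bash
python3 -m pendant '[[[0,0,0],[0,0.02,0.389]],[[-0.357,-0.917,0],[0,0,0]],[[-0.357,-0.917,0],[0,0,0]],[[-0.357,-0.917,0],[0,0,0]],[[-0.357,-0.917,0],[0,0,0]],[[-0.357,-0.917,0],[0,0,0]],[[-0.357,-0.917,0],[0,0,0]],[[-0.357,-0.917,0],[0,0,0]]]' | grep -A0 -E 'pos|ft'
python3 -m pendant '[[[-0.357,-0.917,0],[0,0,0]],[[-0.357,-0.917,0],[0,0,0]],[[0,0,0],[0,0,0]],[[0,0,0],[0,0,0]]]' | grep -A0 -E 'pos|ft'
python3 - <<'E'
from h import *
d=get_image("wrist");P=wcloud(d);P[d["range_z"]<=0]=9
print("thin",rect(P,.587,.217,.035,.078,.091))
go(.5871,.2176,.058,71.2)
E
```

```text
position: [0.5906, 0.14, 0.1916]
--
ft_force: [0.0, -0.1, -0.0]
position: [0.5875, 0.2169, 0.1917]
--
ft_force: [-0.0, 0.1, 0.8]
thin (array([587. , 217.9]), array([ 8. , 40.2]), 70.8, 508, np.float64(0.0851))
turn/5: [ 0.005 -0.014 -0.015]
t 17.775 p [0.5876 0.2165 0.1918] shift/40 (now axes) [-0.025 -0.023  3.346] (after turn) [-0.02  -0.021  3.346] q6 118.3 F [-0.1 -0.1 -0.9] w 0.038362840588060415
```

```bash
python3 -m pendant '[[[-0.02,-0.025,0.8],[0,0,-0.02]],[[0,0,0.8],[0,0,0]],[[0,0,0.8],[0,0,0]],[[0,0,0.6],[0,0,0]],[[0,0,0.34],[0,0,0]],[[0,0,0],[0,0,0]],[[0,0,0],[0,0,0]]]' 0.4
python3 -c "
from h import *
go(.5870,.2178,.058,71)"
```

```text
time_s: 18.65
position: [0.5879, 0.2184, 0.0597]
tool_rot: [[0.947, -0.321, 0.003], [-0.321, -0.947, -0.0], [0.003, -0.001, -1.0]]
ft_force: [0.9, 0.8, 0.7]
grip_width: 0.0342
gripper_force: 0.0
turn/5: [-0.011 -0.038  0.056]
t 18.65 p [0.5879 0.2184 0.0597] shift/40 (now axes) [-0.017  0.022  0.042] (after turn) [-0.017  0.022  0.042] q6 118.3 F [0.9 0.8 0.7] w 0.03418830976250272
```

```bash
python3 -m pendant '[[[-0.02,0.015,0.02],[0,0,0.05]],[[0,0,0],[0,0,0]]]' | grep -A0 -E 'pos|ft'
python3 -m pendant '[[[0,0,0],[0,0,0]],[[0,0,0],[0,0,0]],[[0,0,0],[0,0,0]],[[0,0,0],[0,0,0]],[[0,0,0],[0,0,0]]]' 0 90
python3 -m pendant '[[[0,0,-0.3],[0,0,0]],[[0,0,-0.8],[0,0,0]],[[0,0,-0.9],[0,0,0]],[[0,0,-0.9],[0,0,0]],[[0,0,-0.6],[0,0,0]],[[0,0,0],[0,0,0]],[[0,0,0],[0,0,0]]]'
python3 -c "
from h import *
go(.5622,-.2629,.20,73.1)"
```

```text
position: [0.5864, 0.2182, 0.0583]
--
ft_force: [0.6, 0.5, -0.0]
time_s: 19.52
position: [0.5866, 0.2183, 0.0582]
tool_rot: [[0.946, -0.325, 0.002], [-0.325, -0.946, -0.0], [0.002, -0.001, -1.0]]
ft_force: [0.1, 0.5, 5.4]
grip_width: 0.0065
gripper_force: 88.7
time_s: 20.4
position: [0.5855, 0.2182, 0.1964]
tool_rot: [[0.946, -0.325, -0.001], [-0.325, -0.946, -0.001], [-0.0, 0.001, -1.0]]
ft_force: [-0.6, -0.7, -3.0]
grip_width: 0.0069
gripper_force: 88.1
turn/5: [ 0.014  0.006 -0.41 ]
t 20.4 p [0.5855 0.2182 0.1964] shift/40 (now axes) [ 3.353 11.564 -0.078] (after turn) [ 2.938 11.677 -0.09 ] q6 118.6 F [-0.6 -0.7 -3. ] w 0.006860606758912103
```

```bash
python3 -m pendant '[[[0,0,0],[0,0,-0.41]],[[0.226,0.898,0],[0,0,0]],[[0.226,0.898,0],[0,0,0]],[[0.226,0.898,0],[0,0,0]],[[0.226,0.898,0],[0,0,0]],[[0.226,0.898,0],[0,0,0]],[[0.226,0.898,0],[0,0,0]],[[0.226,0.898,0],[0,0,0]]]' | grep -A0 -E 'pos|ft'
python3 -m pendant '[[[0.226,0.898,0],[0,0,0]],[[0.226,0.898,0],[0,0,0]],[[0.226,0.898,0],[0,0,0]],[[0.226,0.898,0],[0,0,0]],[[0.226,0.898,0],[0,0,0]],[[0.226,0.898,0],[0,0,0]],[[0,0,0.2],[0,0,0]],[[0,0,0.2],[0,0,0]]]' | grep -A0 -E 'pos|ft'
python3 -m pendant '[[[0,0,0.1],[0,0,0]],[[0,0,0],[0,0,0]],[[0,0,0],[0,0,0]]]' | grep -A0 -E 'pos|ft'
python3 - <<'E'
from h import *
d=get_image("wrist");cv2.imwrite("pics/w4.png",d["img"]);P=wcloud(d);P[d["range_z"]<=0]=9;np.save("w4.npy",P)
print("rack",rect(P,.5817,-.1997,.115,.046,.054));print("mid",rect(P,.5815,-.199,.03,.080,.092));print("thick",rect(P,.6006,-.1365,.03,.080,.097))
o=observe();R=np.array(o["tool_rot"]);p=P.reshape(-1,3);t=(p-np.array(o["position"]))@R
m=(abs(t[:,0])<.035)&(abs(t[:,1])<.014)&(t[:,2]>.005)&(t[:,2]<.075);h=t[m];print(len(h),np.percentile(h,[1,50,99],axis=0).round(4) if len(h) else "")
c=np.array([.5814,-.1997]);a=np.radians(73.1);Y=np.array([np.cos(a),np.sin(a)]);X=np.array([Y[1],-Y[0]])
x=(p[:,:2]-c)@X;y=(p[:,:2]-c)@Y;z=p[:,2]
top=(z>.0485)&(z<.052)&(abs(x)<.036)&(y>-.094)&(y<-.045)
for xs in ((.0,.010),(.01,.018),(-.015,0)):
    k=top&(x>xs[0])&(x<xs[1]);yy=y[k];print(xs,"edges",yy[yy<-.066].max().round(4) if (yy<-.066).any() else None,yy[yy>-.066].min().round(4) if (yy>-.066).any() else None)
k=top&(abs(y+.066)<.004);xx=x[k];print("x edges",xx[xx<0].max().round(4) if (xx<0).any() else None,xx[xx>0].min().round(4) if (xx>0).any() else None)
inrack((0,0))
E
```

```text
position: [0.5732, -0.0418, 0.1971]
--
ft_force: [0.5, -0.6, -2.2]
position: [0.5626, -0.262, 0.1807]
--
ft_force: [-0.6, 0.6, -1.1]
position: [0.5631, -0.2623, 0.1784]
--
ft_force: [-1.0, -0.1, -1.9]
rack (array([ 581.7, -199.2]), array([191.1,  76.4]), 73.1, 13085, np.float64(0.0501))
mid (array([ 582. , -199.6]), array([11.7, 40. ]), 72.2, 792, np.float64(0.087))
thick (array([ 600.9, -137.1]), array([15.6, 40.2]), 72.3, 919, np.float64(0.0885))
312 [[ 0.0199 -0.0036  0.0054]
 [ 0.0204  0.0005  0.0224]
 [ 0.0208  0.0041  0.0473]]
(0.0, 0.01) edges -0.0712 -0.0593
(0.01, 0.018) edges -0.0712 -0.0601
(-0.015, 0) edges -0.0721 -0.0592
x edges None 0.0224
t 22.825 tcp z 0.1784 plate in rack mm 0.79 -65.36 yaw 73.13 tilt zx,zy 0.0022 -0.0009 F [ 0.1  0.4 -2.2] T [-0.01 -0.02  0.03]
```

View pics/w4.png

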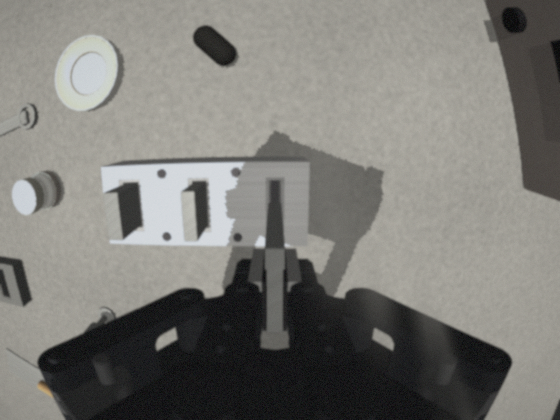

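The wrist view shows the thick plate at (125,210) and the middle plate at (195,210), both standing in the block. The thin plate is held at (274,300) above the narrow slot at (275,190).

```bash
python3 -m pendant '[[[-0.018,0,0.4],[0,0,0]],[[0,0,0.5],[0,0,0]],[[0,0,0.4],[0,0,0]],[[0,0,0.3],[0,0,0]],[[0,0,0.13],[0,0,0]],[[0,0,0],[0,0,0]],[[0,0,0],[0,0,0]]]' | grep -A0 -E 'pos|ft'
python3 -c "
from h import *
inrack((.0004,.0002));go(.5622,-.2629,.1,73.1)"
```

```text
position: [0.5626, -0.2627, 0.1094]
--
ft_force: [0.0, -0.4, -1.0]
t 23.7 tcp z 0.1094 plate in rack mm 0.81 -65.94 yaw 73.1 tilt zx,zy 0.0026 -0.0012 F [ 0.  -0.4 -1. ] T [-0.01  0.01 -0.05]
turn/5: [ 0.004 -0.033  0.001]
t 23.7 p [ 0.5626 -0.2627  0.1094] shift/40 (now axes) [-0.008  0.008  0.236] (after turn) [-0.007  0.008  0.236] q6 70.9 F [ 0.  -0.4 -1. ] w 0.006178340466731166
```

```bash
python3 -m pendant '[[[-0.012,-0.005,0.06],[0,-0.033,0]],[[0,0,0.06],[0,0,0]],[[0,0,0.05],[0,0,0]],[[0,0,0.05],[0,0,0]],[[0,0,0.04],[0,0,0]],[[0,0,0],[0,0,0]]]' | grep -A0 -E 'pos|ft'
python3 -c "
from h import *
inrack((.0004,.0002))"
```

```text
position: [0.5619, -0.2621, 0.0983]
--
ft_force: [0.6, -1.8, -2.2]
t 24.45 tcp z 0.0983 plate in rack mm -0.21 -65.62 yaw 73.1 tilt zx,zy -0.0013 0.0005 F [ 0.6 -1.8 -2.2] T [-0.03  0.02  0.03]
```

```bash
python3 -m pendant '[[[0.005,0,0.05],[0,0.01,0]],[[0,0,0.05],[0,0,0]],[[0,0,0.05],[0,0,0]]]' | grep -A0 -E 'pos|ft'
python3 -c "
from h import *
inrack((.0004,.0002))"
python3 -m pendant '[[[0,0,0.06],[0,0,0]],[[0,0,0.06],[0,0,0]],[[0,0,0.06],[0,0,0]]]' | grep -A0 -E 'pos|ft'
python3 -c "
from h import *
inrack((.0004,.0002))"
```

```text
position: [0.5621, -0.2622, 0.0922]
--
ft_force: [0.1, 0.5, -2.2]
t 24.825 tcp z 0.0922 plate in rack mm 0.06 -65.62 yaw 73.1 tilt zx,zy -0.0003 0.0002 F [ 0.1  0.5 -2.2] T [-0.06 -0.02 -0.02]
position: [0.5621, -0.2622, 0.085]
--
ft_force: [0.5, 0.1, -1.9]
t 25.2 tcp z 0.085 plate in rack mm 0.08 -65.65 yaw 73.1 tilt zx,zy -0.0003 0.0001 F [ 0.5  0.1 -1.9] T [-0.07  0.04 -0.  ]
```

```bash
python3 -m pendant '[[[0,0,0.06],[0,0,0]],[[0,0,0.06],[0,0,0]],[[0,0,0.06],[0,0,0]]]' | grep -A0 -E 'pos|ft'
python3 -m pendant '[[[0,0,0.05],[0,0,0]],[[0,0,0.05],[0,0,0]],[[0,0,0.05],[0,0,0]]]' | grep -A0 -E 'pos|ft'
python3 -m pendant '[[[0,0,0.03],[0,0,0]],[[0,0,0.03],[0,0,0]],[[0,0,0.02],[0,0,0]]]' | grep -A0 -E 'pos|ft'
```

```text
position: [0.5621, -0.2622, 0.0779]
--
ft_force: [0.7, 0.4, -2.5]
position: [0.5621, -0.2622, 0.0719]
--
ft_force: [-0.6, 0.1, -2.7]
position: [0.5621, -0.2622, 0.0688]
--
ft_force: [-0.1, -0.5, -1.7]
```

```bash
python3 -m pendant '[[[0,0,0.025],[0,0,0]],[[0,0,0.025],[0,0,0]]]' | grep -A0 -E 'pos|ft'
python3 -m pendant '[[[0,0,0.025],[0,0,0]],[[0,0,0.025],[0,0,0]]]' | grep -A0 -E 'pos|ft'
```

```text
position: [0.5621, -0.2622, 0.0668]
--
ft_force: [-0.4, -0.7, -1.4]
position: [0.5621, -0.2622, 0.0647]
--
ft_force: [-0.9, 0.6, -1.6]
```

```bash
python3 -m pendant '[[[0,0,0.015],[0,0,0]],[[0,0,0.015],[0,0,0]]]' | grep -A0 -E 'pos|ft'
```

```text
position: [0.5621, -0.2622, 0.0636]
--
ft_force: [-0.1, 0.9, -1.0]
```

```bash
python3 -m pendant '[[[0,0,0.012],[0,0,0]],[[0,0,0.012],[0,0,0]]]' | grep -A0 -E 'pos|ft'
```

```text
position: [0.5621, -0.2622, 0.0626]
--
ft_force: [0.0, 0.2, -1.7]
```

```bash
python3 -m pendant '[[[0,0,0.012],[0,0,0]],[[0,0,0.012],[0,0,0]]]' | grep -A0 -E 'pos|ft'
python3 -m pendant '[[[0,0,0.012],[0,0,0]],[[0,0,0.012],[0,0,0]]]' | grep -A0 -E 'pos|ft'
```

```text
position: [0.5621, -0.2622, 0.0617]
--
ft_force: [-0.1, 0.4, -1.2]
position: [0.5621, -0.2622, 0.0607]
--
ft_force: [0.5, -0.1, -2.2]
```

```bash
python3 -m pendant '[[[0,0,0.01],[0,0,0]],[[0,0,0.01],[0,0,0]]]' | grep -A0 -E 'pos|ft'
```

```text
position: [0.5621, -0.2622, 0.0599]
--
ft_force: [-0.4, 0.4, 1.9]
```

```bash
python3 -m pendant '[[[0,0,0.012],[0,0,0]],[[0,0,0.008],[0,0,0]],[[0,0,0],[0,0,0]]]' | grep -A0 -E 'pos|ft'
```

```text
position: [0.5622, -0.2623, 0.0599]
--
ft_force: [-2.8, 1.2, 5.8]
```

```bash
python3 -m pendant '[[[0,0,0.012],[0,0,0]],[[0,0,0.01],[0,0,0]],[[0,0,0],[0,0,0]]]' | grep -A0 -E 'pos|ft'
python3 -m pendant '[[[0,0,0],[0,0,0]],[[0,0,0],[0,0,0]],[[0,0,0],[0,0,0]],[[0,0,0],[0,0,0]],[[0,0,0],[0,0,0]]]' | grep -A0 -E 'pos|ft'
```

```text
position: [0.5623, -0.2623, 0.0599]
--
ft_force: [-3.7, 1.8, 12.6]
position: [0.5623, -0.2623, 0.0599]
--
ft_force: [-3.9, 1.7, 11.4]
```

```bash
python3 -m pendant '[[[0,0,-0.02],[0,0,0]],[[0,0,-0.015],[0,0,0]],[[0,0,0],[0,0,0]]]' | grep -A0 -E 'pos|ft'
python3 -m pendant '[[[0,0,0],[0,0,0]],[[0,0,0],[0,0,0]],[[0,0,0],[0,0,0]],[[0,0,0],[0,0,0]]]' 0.4
python3 -m pendant '[[[0,0,-0.4],[0,0,0]],[[0,0,-0.8],[0,0,0]],[[0,0,-0.9],[0,0,0]],[[0,0,-0.9],[0,0,0]],[[0,0,-0.9],[0,0,0]],[[0,0,0],[0,0,0]],[[0,0,0],[0,0,0]]]'
python3 - <<'E'
from h import *
d=get_image("wrist");cv2.imwrite("pics/w5.png",d["img"]);P=wcloud(d);P[d["range_z"]<=0]=9
print("rack",rect(P,.5817,-.1997,.115,.046,.054));print("mid",rect(P,.5815,-.199,.03,.080,.092));print("thick",rect(P,.6006,-.1365,.03,.080,.097));print("thin",rect(P,.5623,-.2627,.03,.080,.097))
E
```

```text
position: [0.5621, -0.2623, 0.0599]
--
ft_force: [-2.4, 1.1, 5.1]
time_s: 30.32
position: [0.5621, -0.2622, 0.0595]
tool_rot: [[0.957, -0.291, -0.0], [-0.291, -0.957, 0.0], [-0.0, -0.0, -1.0]]
ft_force: [-0.3, -0.2, 0.5]
grip_width: 0.034
gripper_force: 0.0
time_s: 31.2
position: [0.5618, -0.262, 0.2155]
tool_rot: [[0.957, -0.291, -0.001], [-0.291, -0.957, 0.0], [-0.001, -0.0, -1.0]]
ft_force: [-0.4, 0.2, -0.4]
grip_width: 0.0345
gripper_force: 0.0
rack (array([ 581.5, -199.4]), array([190.9,  76.4]), 73.1, 10880, np.float64(0.0501))
mid (array([ 581.5, -199.7]), array([11.1, 40.8]), 73.6, 607, np.float64(0.087))
thick (array([ 601.3, -137. ]), array([14.9, 39.9]), 73.0, 742, np.float64(0.0886))
thin (array([ 562.9, -262.8]), array([ 7.7, 39.8]), 73.2, 415, np.float64(0.0869))
```

View pics/w5.png

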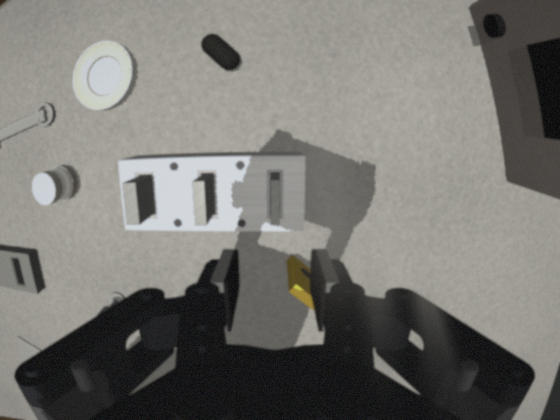

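The last view shows all three plates upright in the block: thick at (140,200), middle at (205,200) and thin at (275,197). They stand 38.7, 37 and 36.9 mm above the block, and the gripper is clear of everything.

```bash
python3 -c "
from rig import *
print(close_job())"
```

```text
the job is handed in; nothing more can be done
None
```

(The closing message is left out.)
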